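Line up the reagent bottles by height

TASK

Put the four amber bottles away on the tray, one standing in the middle of each round rubber pad, in order of height: the tallest on the pad at the end nearest the test-tube rack, the shortest at the end nearest the beaker. They are glass, so set each one down gently, without dropping it or knocking any over, and leave the rack and the beaker where they are.

Things in the scene. Friction and masses are not known exactly. Their poses are not given: they have to be found in the camera images.
- bottle_a: Dropper bottle, 118 mm high over all: straight round body 38 mm in diameter and 88 mm high, then a short shoulder and a thin white dropper cap. Amber glass with a blank white paper band. The origin is the centre of its underside, z up along its axis; it stands upright on the desk at the start. About 0.15 kg.
- bottle_b: Wide jar-like bottle, 98 mm high over all: straight round body 46 mm in diameter and 76 mm high, then a black screw cap 39 mm across. Amber glass with a blank white paper band. The origin is the centre of its underside, z up along its axis; it stands upright on the desk at the start. About 0.17 kg.
- bottle_c: Slim dropper bottle, 80 mm high over all: straight round body 30 mm in diameter and 50 mm high, then a short shoulder and a thin white dropper cap. Amber glass with a blank white paper band. The origin is the centre of its underside, z up along its axis; it stands upright on the desk at the start. About 0.07 kg.
- bottle_d: Squat jar-like bottle, 60 mm high over all: straight round body 40 mm in diameter and 42 mm high, then a black screw cap 34 mm across. Amber glass with a blank white paper band. The origin is the centre of its underside, z up along its axis; it stands upright on the desk at the start. About 0.08 kg.
- pad_0: Dark round rubber pad, 64 mm across, 3 mm thick, fixed on the white tray; origin at the centre of its underside, 10 mm above the desk, so its top is at 13 mm. The fixed tray (100 x 356 mm, edge lip 16 mm above the desk) lies beyond the bottles and carries four pads in a straight row 84 mm apart; place and slant vary. This is the leftmost pad as seen from the robot (end of the row on the +y side).
- pad_1: Dark round rubber pad, 64 mm across, 3 mm thick, fixed on the white tray; origin at the centre of its underside, 10 mm above the desk, so its top is at 13 mm. The fixed tray (100 x 356 mm, edge lip 16 mm above the desk) lies beyond the bottles and carries four pads in a straight row 84 mm apart; place and slant vary. Second pad from the left (+y) end.
- pad_2: Dark round rubber pad, 64 mm across, 3 mm thick, fixed on the white tray; origin at the centre of its underside, 10 mm above the desk, so its top is at 13 mm. The fixed tray (100 x 356 mm, edge lip 16 mm above the desk) lies beyond the bottles and carries four pads in a straight row 84 mm apart; place and slant vary. Third pad from the left (+y) end.
- pad_3: Dark round rubber pad, 64 mm across, 3 mm thick, fixed on the white tray; origin at the centre of its underside, 10 mm above the desk, so its top is at 13 mm. The fixed tray (100 x 356 mm, edge lip 16 mm above the desk) lies beyond the bottles and carries four pads in a straight row 84 mm apart; place and slant vary. This is the rightmost pad as seen from the robot (end on the -y side).
- tube_rack: White plastic test-tube rack with four glass tubes, loose, 220 mm long (its x), 75 mm wide, 101 mm high, tubes up to 156 mm. Stands beside one end of the tray, sometimes left (+y), sometimes right (-y); the beaker is beside the other end. Origin: centre of its underside. A landmark, to be left where it is.
- beaker: Empty glass beaker, loose, 70 mm in diameter and 90 mm high, beside the end of the tray away from the rack. The origin is the centre of its underside. To be left where it is.

How it is judged (in metres and radians):
At the end, for the whole second after the job is handed in: The bottles stand upright (within 0.08 rad), at rest, each on its own pad within 13 mm of the pad's centre, in order of overall height: tallest (118 mm) on the end pad on the side of the test-tube rack, then 98 mm, 80 mm, and the shortest (60 mm) on the end pad on the beaker's side (angle between each of bottle_a, bottle_b, bottle_c, bottle_d's own z axis and vertical below 0.08 rad and linear speed of each of bottle_a, bottle_b, bottle_c, bottle_d below 0.03 m/s and ((world y of tube_rack above 0 m and horizontal distance between bottle_a and pad_0 below 0.013 m and z of bottle_a in the frame of pad_0 between 0 and 0.007 m and horizontal distance between bottle_b and pad_1 below 0.013 m and z of bottle_b in the frame of pad_1 between 0 and 0.007 m and horizontal distance between bottle_c and pad_2 below 0.013 m and z of bottle_c in the frame of pad_2 between 0 and 0.007 m and horizontal distance between bottle_d and pad_3 below 0.013 m and z of bottle_d in the frame of pad_3 between 0 and 0.007 m) or (world y of tube_rack below 0 m and horizontal distance between bottle_a and pad_3 below 0.013 m and z of bottle_a in the frame of pad_3 between 0 and 0.007 m and horizontal distance between bottle_b and pad_2 below 0.013 m and z of bottle_b in the frame of pad_2 between 0 and 0.007 m and horizontal distance between bottle_c and pad_1 below 0.013 m and z of bottle_c in the frame of pad_1 between 0 and 0.007 m and horizontal distance between bottle_d and pad_0 below 0.013 m and z of bottle_d in the frame of pad_0 between 0 and 0.007 m))); the robot touches nothing.
It fails at once if a bottle is knocked over (leans more than 0.9 rad) (angle between any of bottle_a, bottle_b, bottle_c, bottle_d's own z axis and vertical above 0.9 rad).
It fails at once if a bottle is dropped (faster than 0.6 m/s, a fall of about 20 mm, while out of the fingers) ((linear speed of bottle_a above 0.6 m/s and contact force between the fingers and bottle_a below 0.05 N) or (linear speed of bottle_b above 0.6 m/s and contact force between the fingers and bottle_b below 0.05 N) or (linear speed of bottle_c above 0.6 m/s and contact force between the fingers and bottle_c below 0.05 N) or (linear speed of bottle_d above 0.6 m/s and contact force between the fingers and bottle_d below 0.05 N)).
It fails at once if the test-tube rack or the beaker is pushed away (more than 25 mm) or tipped (distance of any of tube_rack, beaker from where it was at the start of the episode above 0.025 m or angle between any of tube_rack, beaker's own z axis and vertical above 0.4 rad).
It also fails if it takes over 102 s, if anything falls off the work surface, if the arm or the gripper's body presses on something with over 40 N, if the wrist force passes 120 N, or if a joint passes its speed limit or range.

ROBOT

A 6-joint arm with a two-finger parallel gripper is mounted at the origin on the work surface. World frame = base frame: x ahead of the robot, y to its left, z up, the work surface at z = 0. Lengths are in mm, angles in rad, forces in N, time in s.
With the tool pointing down it reaches from about 275 to 750 mm from the base axis. Payload 10.2 kg.
Tool frame: the origin (TCP) lies at the very end of the fingers, on their centre line; the grasp point (between the pads) lies grip_depth behind it (grip_depth is the distance from the TCP to the grasp point, in mm); z points along the fingers, y is the line along which they close (so a half turn about z gives the same grasp; the last joint's range is limited). The gripper opens to 85 mm and grips with 20 to 120 N. Pads are 22 mm wide; open, the fingers measure 114 mm over their backs; the gripper's body (76 mm by 85 mm) begins 54 mm behind the grasp point. The pads swing forward as they close: fully open they stand 13 mm farther back than shut.
Start: joints at [0.904, 0.313, 1.498, -0, 1.331, -0.223], TCP at [225.435, 474.142, 231.294] pointing down, gripper open.
Joint ranges: [-2.94, 2.94], [-0.97, 2.17], [0.19, 2.56], [-1.23, 4.37], [0.02, 3.11], [-2.88, 2.88]. Speed limits (rad/s): [2.39, 2.39, 3.01, 3.14, 3.14, 3.14].

INTERFACE

Orientations are given as a rotation vector (axis times angle).
In Python, from rig import * gives the robot as it stands. The module is installed in compiled form; this text tells all that it offers.
- The arm moves only by the tool move_arm, never from a script. Its argument "deltas" is a list of rows, each an object with "travel": the shift along the tool's x, y, z normalised to -1 to 1, where 1 is 0.15 m, a list of three; "angular": the turn, a rotation vector about the tool's x, y, z normalised to -1 to 1, where 1 is 180 degrees, a list of three; "grip": the gripper's target within -1 to 1 (fully open at 1, half-way at 0, shut at -1). In form: [{"travel": [tx, ty, tz], "angular": [rx, ry, rz], "grip": grip}, ...]. A call has 1 to 5 rows; each row is the pose to reach, as a shift and turn from the pose commanded when the call began, along the tool's axes at that moment, turning the shorter way round; what a row does not reach only later rows make up. A row lasts 1/12 s, in which the tool goes at most 41.7 mm and 7.16 degrees, less where a joint would pass 70% of its speed; a pose out of reach is approached as far as the arm can. A call with a number of a shift or a turn outside -1 to 1 is refused whole. A call with a gripper value outside its range is refused whole. The fingers move at their own pace and stop on an object; the grip force is fixed at half the most. Time passes only in rows, so rows that repeat a pose let the fingers close. It gives the time, the measured TCP pose, the force, the opening and the grip force at its end, in the units of the state.
- observe(): the state, without advancing time (a new reading comes with each control period).
- snapshot(name): name is "scene" or "side" or "wrist"; returns a dict with "frame" (480x640x3 uint8, red, green, blue), "fovy" (degrees; the focal length in pixels is half the picture's height over the tangent of half this angle, whatever the lens; pixels are square), "cx", "cy" (the principal point, pixels), "k1" (the pictures are not rectified: a ray, as slopes to the right and down, at radius r is drawn at 1 + k1 r^2 times it, then the intrinsics apply), "origin" and "rotation" of the camera in the world; the wrist camera has in their place "hand_eye" (4x4, takes a point from camera to tool coordinates, whose origin is the TCP and whose axes are the flange's). Camera axes: x right, y down, z forward; pixel columns grow to the right and rows downward; lengths in mm; the calibration is good to about 2 mm. A picture is of the moment at which its call begins: read the wrist's pose just before it. There is no depth.
- hand_in(): hands the job in; it is judged then, once.
The state is a dict: "time": time; "q": joint angles; "joint_vel": joint speeds; "effort": joint torques, N m; "tool_pos": TCP position; "orientation": TCP orientation; "ft_force": force on the tool from outside, world axes, zero at the start; "torque": the same for the moment, N m; "finger_gap": finger opening in mm; "gripper_force": force on a finger pad.
Only numpy, scipy, OpenCV 4.12 (cv2) and the standard library are available. Lean on these libraries where they do the work, as an engineer would, in place of code of your own. Each camera call takes 0.05 s, during which the arm holds its last target. There are 200 camera calls.

## Working session

There is one attempt and no reset: what is moved stays moved. The work goes in short steps, Python scripts to look and compute and a tool call to move; the robot and the scene stay as the last step left them, time stands still between calls to the robot, and variables do not carry over. Pictures are saved under pics/ and viewed, at most 14 in all, crops included, and the job is handed in when it is done.

Besides the shell and the picture viewer there is one more tool, called after "Request:" as name([rows], argument=value, ...), one row to a line, values as JSON. move_arm: Moves the arm, as the interface text tells. Its arguments: {"type":"object","properties":{"deltas":{"type":"array","items":{"type":"object","properties":{"travel":{"type":"array","items":{"type":"number"}},"angular":{"type":"array","items":{"type":"number"}},"grip":{"type":"number"}}}}},"required":["deltas"]}

```bash
mkdir -p pics; python3 - <<'E'
from rig import *
import cv2
print(observe())
for n in ("scene","side"):
    s=snapshot(n); cv2.imwrite(f"pics/{n}0.png",s["frame"][:,:,::-1])
    print(n,{k:v for k,v in s.items() if k!="frame"})
s=snapshot("wrist");cv2.imwrite("pics/wrist0.png",s["frame"][:,:,::-1]);print({k:v for k,v in s.items() if k!="frame"})
E
```

```text
{'time': 0.0, 'q': array([ 9.03631789e-01,  3.13473389e-01,  1.49844382e+00, -5.85308686e-06,
        1.33101721e+00, -2.23407127e-01]), 'joint_vel': array([-0.00061794, -0.00130808,  0.00034587,  0.00081274,  0.00072981,
        0.00036209]), 'effort': array([ 2.81576858e-04, -4.12270045e+01, -2.59741974e+01, -1.65814808e-04,
        4.11391142e-03, -1.99728157e-05]), 'tool_pos': array([225.2499237 , 473.93133383, 230.72057769]), 'orientation': array([-6.91218926e-01, -3.06402000e+00,  1.90562729e-03]), 'ft_force': array([ 0.24693263, -0.5018645 ,  0.30126667]), 'torque': array([ 0.04399334,  0.00214112, -0.03583361]), 'gripper_force': 0.0, 'finger_gap': 85.83245302763483}
scene {'fovy': 45.629247550845896, 'cx': 301.9200860097687, 'cy': 245.1821381174034, 'k1': -0.16697052640890775, 'origin': array([1230.25930185,  327.66262756,  996.02740392]), 'rotation': array([-1.3967315 , -2.29558629,  0.78179616])}
side {'fovy': 42.70935890407068, 'cx': 334.7778905709218, 'cy': 232.06081612631112, 'k1': -0.11976274972741821, 'origin': array([ 401.18838332, 1155.17204405,  773.92778216]), 'rotation': array([-0.15325883,  2.67966645, -1.49802226])}
{'fovy': 60.11844876120359, 'cx': 317.77738241000367, 'cy': 235.99052999802288, 'k1': 0.030166136562775538, 'hand_eye': array([[ 5.70587492e-04, -9.49936790e-01, -3.12441624e-01,
         8.03660050e+01],
       [ 9.99999787e-01,  4.43330181e-04,  4.78334862e-04,
         2.84380301e-01],
       [-3.15873082e-04, -3.12441831e-01,  9.49936841e-01,
        -1.42503106e+02],
       [ 0.00000000e+00,  0.00000000e+00,  0.00000000e+00,
         1.00000000e+00]])}
```

View pics/scene0.png

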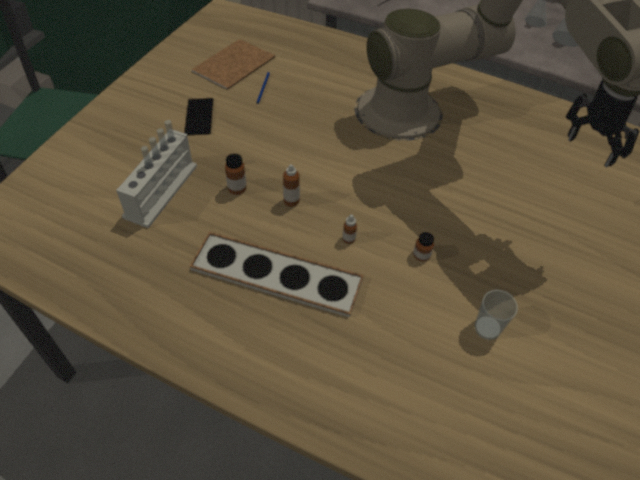

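View pics/side0.png

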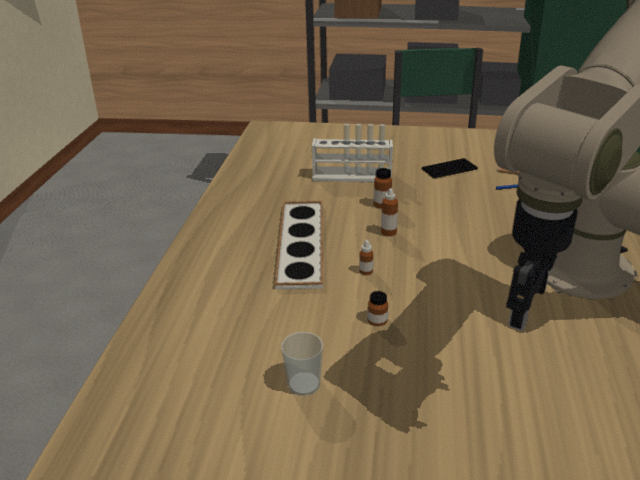

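The scene view shows the rack at image left (−y) and the beaker at right (+y). Bottles are b (235,173), a (291,185), c (350,228), d (425,246), with pads at (221,256), (257,266), (294,277), (333,288). So a goes to pad_3, b to pad_2, c to pad_1 and d to pad_0.

```bash
cat > h.py <<'E'
from rig import *
import numpy as np, cv2
from scipy.spatial.transform import Rotation as R
def ray(s,uv,T=None):
    f=240/np.tan(np.radians(s["fovy"])/2); K=np.array([[f,0,s["cx"]],[0,f,s["cy"]],[0,0,1]])
    p=cv2.undistortPoints(np.array([[uv]],float),K,np.array([s["k1"],0,0,0,0]))[0,0]
    d=np.array([p[0],p[1],1.])
    if "hand_eye" in s:
        M=T@s["hand_eye"]; return M[:3,3],M[:3,:3]@d
    return s["origin"],R.from_rotvec(s["rotation"]).as_matrix()@d
def plane(o,d,z): return o+d*(z-o[2])/d[2]
def tcp():
    o=observe(); T=np.eye(4); T[:3,:3]=R.from_rotvec(o["orientation"]).as_matrix(); T[:3,3]=o["tool_pos"]; return T
def blobs(m,box=None,amin=30):
    n,l,st,c=cv2.connectedComponentsWithStats(m.astype(np.uint8))
    return [(tuple(c[i].round(1)),st[i].tolist()) for i in range(1,n) if st[i][4]>=amin and (box is None or (box[0]<c[i][0]<box[2] and box[1]<c[i][1]<box[3]))]
E
python3 - <<'E'
from h import *
S={n:snapshot(n) for n in("scene","side")}
B={"scene":(180,140,450,320),"side":(270,160,410,335)}
am={}
for n,s in S.items():
    hsv=cv2.cvtColor(s["frame"],cv2.COLOR_RGB2HSV); h,sa,v=cv2.split(hsv)
    m=(h<13)&(sa>130)&(v>30)
    m=cv2.morphologyEx(m.astype(np.uint8),cv2.MORPH_OPEN,np.ones((3,3)))
    print(n); am[n]=blobs(m,B[n],15)
    for b in am[n]: print(" amber",b)
    for b in blobs(v<45,B[n],80):
        o,d=ray(s,b[0]); print(" dark",b,plane(o,d,13).round(1))
E
```

```text
scene
 amber ((np.float64(425.7), np.float64(247.4)), [423, 246, 6, 4, 22])
 dark ((np.float64(233.6), np.float64(160.9)), [226, 154, 16, 15, 185]) [ 393.5 -288.2   13. ]
 dark ((np.float64(425.9), np.float64(238.9)), [419, 232, 15, 14, 162]) [407.4 219.1  13. ]
 dark ((np.float64(220.9), np.float64(255.6)), [208, 245, 27, 22, 474]) [ 656.1 -158.9   13. ]
 dark ((np.float64(257.0), np.float64(266.1)), [244, 255, 27, 23, 496]) [644.1 -75.8  13. ]
 dark ((np.float64(294.3), np.float64(276.9)), [281, 266, 28, 23, 522]) [632.2   7.3  13. ]
 dark ((np.float64(332.5), np.float64(287.9)), [319, 276, 28, 24, 537]) [620.3  90.1  13. ]
side
 amber ((np.float64(382.5), np.float64(181.1)), [380, 179, 6, 6, 29])
 amber ((np.float64(390.3), np.float64(202.7)), [386, 200, 9, 6, 30])
 amber ((np.float64(367.6), np.float64(254.3)), [365, 253, 6, 4, 21])
 amber ((np.float64(378.5), np.float64(306.8)), [370, 304, 17, 8, 75])
 dark ((np.float64(382.9), np.float64(173.2)), [376, 168, 15, 11, 129]) [ 461.1 -401.8   13. ]
 dark ((np.float64(301.9), np.float64(212.3)), [291, 207, 23, 12, 220]) [ 650.9 -159.7   13. ]
 dark ((np.float64(301.1), np.float64(229.8)), [289, 224, 25, 13, 258]) [638.9 -76.2  13. ]
 dark ((np.float64(300.2), np.float64(248.9)), [287, 242, 27, 15, 302]) [627.1   6.4  13. ]
 dark ((np.float64(299.1), np.float64(270.4)), [286, 263, 27, 16, 358]) [615.2  90.4  13. ]
 dark ((np.float64(377.9), np.float64(297.9)), [370, 292, 16, 13, 173]) [440.7 168.9  13. ]
```

```bash
python3 - <<'E'
from h import *
S={n:snapshot(n) for n in("scene","side")}
B={"scene":(215,140,450,262),"side":(350,160,410,335)}
az={}
for n,s in S.items():
    f=s["frame"].astype(float); r=f[...,0]/(f[...,1]+1); 
    m=(r>1.6)&(f[...,0]>35)
    m=cv2.morphologyEx(m.astype(np.uint8),cv2.MORPH_CLOSE,np.ones((3,3)))
    az[n]=[(b,ray(s,b[0])) for b in blobs(m,B[n],15)]
    print(n,np.percentile(r,[50,90,99]).round(2))
    for b in az[n]: print(b[0])
for b,(o,d) in az["scene"]:
    for c,(p,e) in az["side"]:
        A=np.stack([d,-e],1); t,_,_,_=np.linalg.lstsq(A,p-o,rcond=None)
        P,Q=o+t[0]*d,p+t[1]*e; g=np.linalg.norm(P-Q)
        # horizontal (azimuth) intersection
        u=np.linalg.solve(np.stack([d[:2],-e[:2]],1),(p-o)[:2])
        if g<25: print(b[0],c[0],((P+Q)/2).round(1),g.round(1),(o+u[0]*d)[:2].round(1))
E
```

```text
scene [1.15 1.17 1.27]
((np.float64(234.8), np.float64(171.3)), [227, 165, 16, 14, 103])
((np.float64(290.6), np.float64(180.2)), [284, 174, 14, 14, 122])
((np.float64(290.1), np.float64(203.6)), [286, 203, 10, 3, 15])
((np.float64(349.0), np.float64(228.2)), [345, 225, 11, 7, 32])
((np.float64(423.5), np.float64(246.9)), [417, 242, 16, 10, 74])
side [1.17 1.27 1.54]
((np.float64(382.6), np.float64(183.4)), [375, 177, 17, 14, 183])
((np.float64(388.2), np.float64(206.1)), [375, 199, 23, 15, 223])
((np.float64(388.4), np.float64(232.3)), [382, 229, 14, 7, 62])
((np.float64(366.5), np.float64(256.2)), [361, 252, 12, 10, 96])
((np.float64(365.4), np.float64(272.2)), [360, 271, 12, 3, 20])
((np.float64(377.7), np.float64(307.8)), [369, 301, 19, 13, 174])
((np.float64(377.8), np.float64(324.2)), [372, 323, 13, 3, 19])
(np.float64(234.8), np.float64(171.3)) (np.float64(382.6), np.float64(183.4)) [ 457.  -241.4   59.3] 7.3 [ 454.9 -243.1]
(np.float64(290.6), np.float64(180.2)) (np.float64(388.2), np.float64(206.1)) [ 435.8 -105.2   71.6] 3.3 [ 434.8 -105.6]
(np.float64(290.1), np.float64(203.6)) (np.float64(388.4), np.float64(232.3)) [ 434.9 -108.3   -5. ] 9.7 [ 431.9 -109.5]
(np.float64(349.0), np.float64(228.2)) (np.float64(366.5), np.float64(256.2)) [474.4  59.2  36.5] 5.3 [472.6  59.2]
(np.float64(349.0), np.float64(228.2)) (np.float64(365.4), np.float64(272.2)) [467.1  60.1   8. ] 21.9 [474.3  59.8]
(np.float64(423.5), np.float64(246.9)) (np.float64(377.7), np.float64(307.8)) [440.  222.   27.4] 5.2 [438.2 222.9]
(np.float64(423.5), np.float64(246.9)) (np.float64(377.8), np.float64(324.2)) [431.  225.6   0.8] 17.5 [436.9 222.7]
```

```bash
cat >> h.py <<'E'
def go(t,yaw=0.141):
    T=tcp(); y=np.array([np.cos(yaw),np.sin(yaw),0]);z=np.array([0,0,-1.]);D=np.stack([np.cross(y,z),y,z],1)
    print("tcp",T[:3,3].round(1),"travel",(T[:3,:3].T@(np.array(t)-T[:3,3])/150).round(3),"ang",(R.from_matrix(T[:3,:3].T@D).as_rotvec()/np.pi).round(3))
E
python3 - <<'E'
from h import *
import rig; print([n for n in dir(rig) if n[0]!='_'], getattr(rig,'grip_depth',None))
go([438.5,222.5,150])
s=snapshot("scene")
for uv in [(195,167),(145,222),(487,335)]: print(plane(*ray(s,uv),0).round(0))
E
```

```text
['IKError', 'grip_depth', 'hand_in', 'observe', 'snapshot'] 18.700000000000003
tcp [225.4 474.1 231.2] travel [-2.003 -0.905  0.541] ang [-0.     0.     0.314]
[ 445. -371.    0.]
[ 648. -374.   -0.]
[573. 414.   0.]
```

Request:
move_arm([
  {"travel": [-1,-0.45,0.27],"angular": [0,0,0],"grip": 1},
  {"travel": [-1,-0.45,0.27],"angular": [0,0,0],"grip": 1},
  {"travel": [-1,-0.45,0.27],"angular": [0,0,0],"grip": 1},
  {"travel": [-1,-0.45,0.27],"angular": [0,0,0],"grip": 1},
  {"travel": [-1,-0.45,0.27],"angular": [0,0,0],"grip": 1},
])

```text
time: 0.82
tool_pos: [334.7, 344.6, 189.2]
orientation: [-0.699, -3.062, 0.004]
ft_force: [-0.2, 0.1, -0.9]
finger_gap: 85.4
gripper_force: 0.0
```

Request:
move_arm([
  {"travel": [-1,-0.45,0.27],"angular": [0,0,0.157],"grip": 1},
  {"travel": [-1,-0.45,0.27],"angular": [0,0,0.157],"grip": 1},
  {"travel": [-1,-0.45,0.27],"angular": [0,0,0.157],"grip": 1},
  {"travel": [-1,-0.45,0.27],"angular": [0,0,0.157],"grip": 1},
  {"travel": [-1,-0.45,0.27],"angular": [0,0,0.157],"grip": 1},
])

```text
time: 1.23
tool_pos: [441.2, 219.2, 148.8]
orientation: [-1.434, -2.795, 0.003]
ft_force: [-1.3, 0.1, -0.4]
finger_gap: 85.7
gripper_force: 0.0
```

Request:
move_arm([
  {"travel": [0,0,0],"angular": [0,0,0.157],"grip": 1},
  {"travel": [0,0,0],"angular": [0,0,0.157],"grip": 1},
  {"travel": [0,0,0],"angular": [0,0,0.157],"grip": 1},
  {"travel": [0,0,0],"angular": [0,0,0.157],"grip": 1},
  {"travel": [0,0,0],"angular": [0,0,0.157],"grip": 1},
])

```text
time: 1.65
tool_pos: [438.3, 223.7, 150.4]
orientation: [-2.064, -2.368, -0.0]
ft_force: [-0.4, -0.3, 0.3]
finger_gap: 85.5
gripper_force: 0.0
```

```bash
python3 - <<'E'
from h import *
go([438.5,222.5,150])
s=snapshot("wrist"); cv2.imwrite("pics/w1.png",s["frame"][:,:,::-1])
E
```

```text
tcp [438.3 223.7 150.4] travel [-0.008  0.     0.003] ang [ 0.    -0.    -0.001]
```

View pics/w1.png

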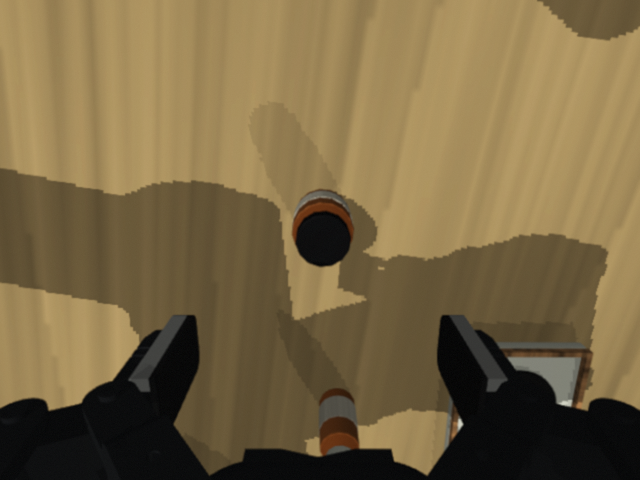

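The wrist view shows bottle d's black cap at (323,238), the fingers at the bottom and c at (338,425).

```bash
cat >> h.py <<'E'
def cap(z,lo=28,dark=True,box=(150,60,480,330),amin=300):
    T=tcp(); s=snapshot("wrist"); f=s["frame"].astype(int)
    m=(f.max(2)<lo) if dark else (f.min(2)>110)&(f.max(2)-f.min(2)<25)
    for b in blobs(m,box,amin): print(b,plane(*ray(s,b[0],T),z).round(1))
E
python3 - <<'E'
from h import *
cap(60)
T=tcp();s=snapshot("wrist");print(plane(*ray(s,(323,238),T),60).round(1)); 
E
```

```text
((np.float64(322.7), np.float64(238.3)), [296, 212, 54, 54, 2255]) [440.9 226.7  60. ]
[441.1 226.9  60. ]
```

Request:
move_arm([
  {"travel": [0.013,0.017,0.2],"angular": [0,0,0],"grip": 1},
  {"travel": [0.013,0.017,0.45],"angular": [0,0,0],"grip": 1},
  {"travel": [0.013,0.017,0.7],"angular": [0,0,0],"grip": 1},
  {"travel": [0.013,0.017,0.88],"angular": [0,0,0],"grip": 1},
  {"travel": [0.013,0.017,0.936],"angular": [0,0,0],"grip": 1},
])

```text
time: 2.22
tool_pos: [438.5, 225.2, 6.4]
orientation: [-2.054, -2.372, 0.008]
ft_force: [0.2, 0.3, -0.8]
finger_gap: 85.7
gripper_force: 0.0
```

Request:
move_arm([
  {"travel": [0,0,0],"angular": [0,0,0],"grip": -0.2},
  {"travel": [0,0,0],"angular": [0,0,0],"grip": -0.2},
  {"travel": [0,0,0],"angular": [0,0,0],"grip": -0.2},
  {"travel": [0,0,0],"angular": [0,0,0],"grip": -0.2},
  {"travel": [0,0,0],"angular": [0,0,0],"grip": -0.2},
])

```text
time: 2.63
tool_pos: [441.7, 226.0, 11.9]
orientation: [2.058, 2.371, 0.004]
ft_force: [-1.7, -0.4, 9.3]
finger_gap: 38.4
gripper_force: 59.7
```

```bash
python3 - <<'E'
from h import *
o=observe();print(o["time"],o["finger_gap"],o["gripper_force"],o["ft_force"])
go([440.5,226,80]); s=snapshot("wrist"); cv2.imwrite("pics/w2.png",s["frame"][:,:,::-1])
E
```

```text
2.6333 38.35437824208452 59.716418981552124 [-1.72270767 -0.38599168  9.33333651]
tcp [441.7 226.   11.9] travel [ 0.001 -0.007 -0.454] ang [ 0.001 -0.     0.   ]
```

View pics/w2.png

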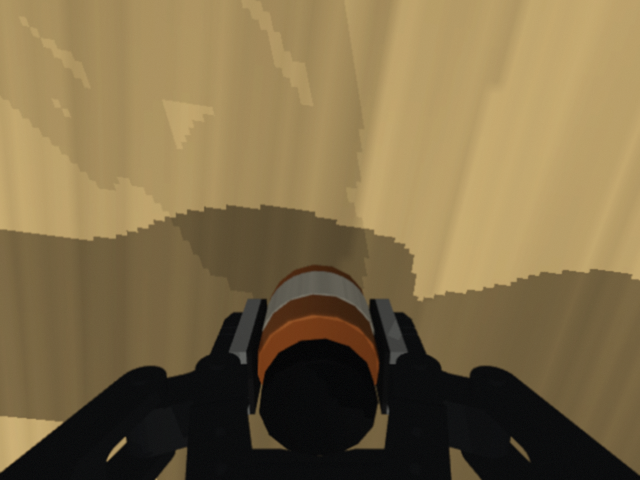

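Bottle d is gripped between the fingers (cap at about (320,395)). I'll lift it and carry it over pad_0, high enough to see the pad.

Request:
move_arm([
  {"travel": [0,0,-0.1],"angular": [0,0,0],"grip": -0.2},
  {"travel": [0,0,-0.3],"angular": [0,0,0],"grip": -0.2},
  {"travel": [0,0,-0.5],"angular": [0,0,0],"grip": -0.2},
  {"travel": [0,0,-0.7],"angular": [0,0,0],"grip": -0.2},
  {"travel": [0,0,-0.95],"angular": [0,0,0],"grip": -0.2},
])

```text
time: 3.1
tool_pos: [440.0, 225.5, 154.1]
orientation: [-2.059, -2.372, 0.001]
ft_force: [0.8, -0.2, -0.7]
finger_gap: 38.3
gripper_force: 60.4
```

Request:
move_arm([
  {"travel": [-0.1,0.1,0],"angular": [0,0,0],"grip": -0.2},
  {"travel": [-0.25,0.25,0],"angular": [0,0,0],"grip": -0.2},
  {"travel": [-0.4,0.4,0],"angular": [0,0,0],"grip": -0.2},
  {"travel": [-0.55,0.55,0],"angular": [0,0,0],"grip": -0.2},
  {"travel": [-0.7,0.7,0],"angular": [0,0,0],"grip": -0.2},
])

```text
time: 3.52
tool_pos: [560.5, 135.5, 153.8]
orientation: [2.058, 2.371, 0.002]
ft_force: [-0.4, 0.8, -0.3]
finger_gap: 38.8
gripper_force: 60.5
```

Request:
move_arm([
  {"travel": [-0.12,0.11,0],"angular": [0,0,0],"grip": -0.2},
  {"travel": [-0.24,0.22,0],"angular": [0,0,0],"grip": -0.2},
  {"travel": [-0.34,0.32,0],"angular": [0,0,0],"grip": -0.2},
  {"travel": [-0.36,0.34,0],"angular": [0,0,0],"grip": -0.2},
  {"travel": [-0.36,0.34,0],"angular": [0,0,0],"grip": -0.2},
])

```text
time: 3.93
tool_pos: [617.9, 89.4, 152.9]
orientation: [2.061, 2.37, 0.001]
ft_force: [0.4, 0.4, -1.0]
finger_gap: 38.4
gripper_force: 60.6
```

Request:
move_arm([
  {"travel": [0,0,0],"angular": [0,0,0],"grip": -0.2},
  {"travel": [0,0,0],"angular": [0,0,0],"grip": -0.2},
  {"travel": [0,0,0],"angular": [0,0,0],"grip": -0.2},
])

```text
time: 4.18
tool_pos: [616.8, 91.0, 152.8]
orientation: [2.059, 2.373, 0.0]
ft_force: [0.4, 0.3, -0.5]
finger_gap: 38.5
gripper_force: 60.6
```

```bash
python3 - <<'E'
from h import *
o=observe();print(o["time"],o["finger_gap"],o["gripper_force"],o["ft_force"])
go([617.8,90.2,24]); s=snapshot("wrist"); cv2.imwrite("pics/w3.png",s["frame"][:,:,::-1])
cap(13,45,box=(200,100,440,300))
E
```

```text
4.1833 38.53338411089214 60.56177616119385 [ 0.43786307  0.26937288 -0.52817615]
tcp [616.8  91.  152.8] travel [-0.006  0.006  0.859] ang [ 0. -0.  0.]
((np.float64(319.5), np.float64(218.5)), [276, 176, 88, 85, 5851]) [618.1  91.8  13. ]
```

View pics/w3.png

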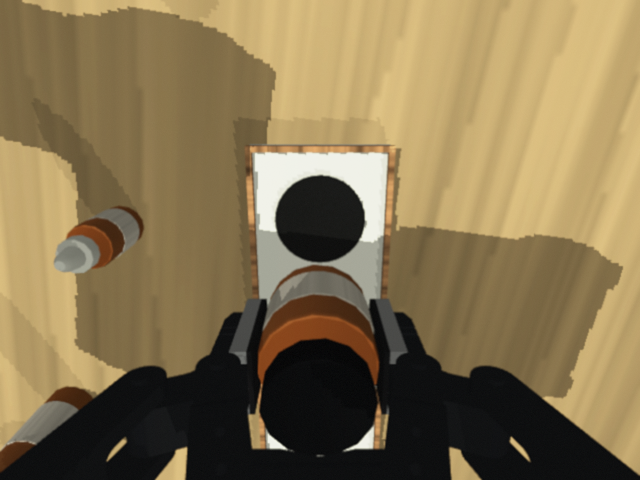

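Pad_0 is fully visible at (319,218), giving (618.1, 91.8), which agrees with the earlier estimate. Lowering now.

Request:
move_arm([
  {"travel": [0.003,0.009,0.2],"angular": [0,0,0],"grip": -0.2},
  {"travel": [0.003,0.009,0.4],"angular": [0,0,0],"grip": -0.2},
  {"travel": [0.003,0.009,0.6],"angular": [0,0,0],"grip": -0.2},
  {"travel": [0.003,0.009,0.75],"angular": [0,0,0],"grip": -0.2},
  {"travel": [0.003,0.009,0.82],"angular": [0,0,0],"grip": -0.2},
])

```text
time: 4.7
tool_pos: [616.9, 91.1, 26.3]
orientation: [-2.057, -2.37, 0.005]
ft_force: [0.0, -0.7, -0.9]
finger_gap: 38.6
gripper_force: 60.6
```

Request:
move_arm([
  {"travel": [0,0,0.01],"angular": [0,0,0],"grip": -0.2},
  {"travel": [0,0,0.02],"angular": [0,0,0],"grip": -0.2},
  {"travel": [0,0,0.03],"angular": [0,0,0],"grip": -0.2},
  {"travel": [0,0,0.03],"angular": [0,0,0],"grip": -0.2},
])

```text
time: 5.03
tool_pos: [619.3, 90.8, 26.2]
orientation: [2.059, 2.371, 0.002]
ft_force: [-0.5, -0.2, -0.8]
finger_gap: 38.4
gripper_force: 60.8
```

Request:
move_arm([
  {"travel": [0,0,0],"angular": [0,0,0],"grip": -0.2},
  {"travel": [0,0,0],"angular": [0,0,0],"grip": -0.2},
])

```text
time: 5.2
tool_pos: [619.0, 90.8, 25.7]
orientation: [2.059, 2.371, 0.001]
ft_force: [0.4, -0.6, -1.2]
finger_gap: 38.3
gripper_force: 60.8
```

Request:
move_arm([
  {"travel": [0,0,0.004],"angular": [0,0,0],"grip": -0.2},
  {"travel": [0,0,0.008],"angular": [0,0,0],"grip": -0.2},
  {"travel": [0,0,0.008],"angular": [0,0,0],"grip": -0.2},
])

```text
time: 5.45
tool_pos: [619.0, 90.7, 24.9]
orientation: [2.059, 2.371, 0.001]
ft_force: [-3.4, -0.9, 7.8]
finger_gap: 38.8
gripper_force: 61.5
```

Request:
move_arm([
  {"travel": [0,0,0],"angular": [0,0,0],"grip": 0.1},
  {"travel": [0,0,0],"angular": [0,0,0],"grip": 0.4},
  {"travel": [0,0,0],"angular": [0,0,0],"grip": 0.7},
  {"travel": [0,0,0],"angular": [0,0,0],"grip": 0.7},
  {"travel": [0,0,0],"angular": [0,0,0],"grip": 0.7},
])

```text
time: 5.87
tool_pos: [618.6, 90.7, 23.6]
orientation: [-2.06, -2.372, 0.0]
ft_force: [0.6, 0.4, 0.2]
finger_gap: 72.3
gripper_force: 0.0
```

Request:
move_arm([
  {"travel": [0,0,-0.1],"angular": [0,0,0],"grip": 0.7},
  {"travel": [0,0,-0.3],"angular": [0,0,0],"grip": 0.7},
  {"travel": [0,0,-0.5],"angular": [0,0,0],"grip": 0.7},
  {"travel": [0,0,-0.7],"angular": [0,0,0],"grip": 0.7},
  {"travel": [0,0,-0.9],"angular": [0,0,0],"grip": 0.7},
])

```text
time: 6.28
tool_pos: [618.5, 90.8, 160.1]
orientation: [-2.06, -2.372, 0.0]
ft_force: [0.5, 0.2, -0.1]
finger_gap: 72.8
gripper_force: 0.0
```

```bash
python3 - <<'E'
from h import *
go([473.5,59,160]); s=snapshot("wrist"); cv2.imwrite("pics/w4.png",s["frame"][:,:,::-1])
E
```

```text
tcp [618.5  90.8 160.1] travel [-0.074 -0.986  0.001] ang [-0. -0. -0.]
```

View pics/w4.png

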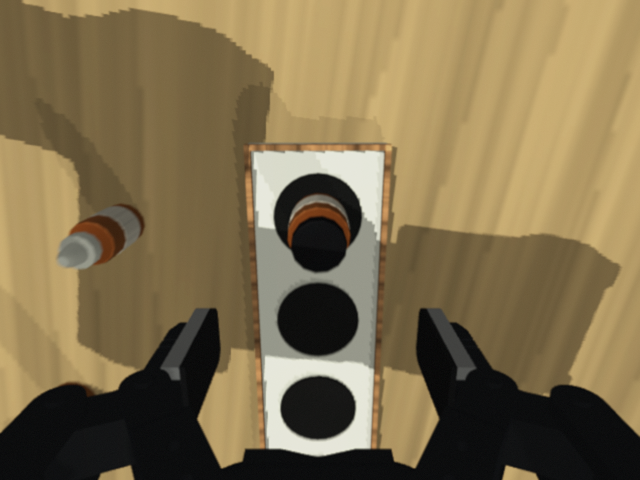

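Bottle d stands on pad_0 (cap at (319,244), pad at (318,215)). Next is c.

Request:
move_arm([
  {"travel": [-0.015,-0.2,0],"angular": [0,0,0],"grip": 0.7},
  {"travel": [-0.03,-0.45,0],"angular": [0,0,0],"grip": 0.7},
  {"travel": [-0.05,-0.7,0],"angular": [0,0,0],"grip": 0.7},
  {"travel": [-0.074,-0.9,0],"angular": [0,0,0],"grip": 0.7},
  {"travel": [-0.074,-0.986,0],"angular": [0,0,0],"grip": 0.7},
])

```text
time: 6.75
tool_pos: [470.7, 58.7, 158.5]
orientation: [-2.06, -2.371, 0.002]
ft_force: [0.3, 0.1, 0.2]
finger_gap: 72.6
gripper_force: 0.0
```

Request:
move_arm([
  {"travel": [0,0,0],"angular": [0,0,0],"grip": 0.7},
  {"travel": [0,0,0],"angular": [0,0,0],"grip": 0.7},
  {"travel": [0,0,0],"angular": [0,0,0],"grip": 0.7},
])

```text
time: 7.0
tool_pos: [474.8, 59.1, 158.8]
orientation: [2.059, 2.371, 0.001]
ft_force: [1.2, -0.2, -0.5]
finger_gap: 72.5
gripper_force: 0.0
```

```bash
python3 - <<'E'
from h import *
go([473.5,59,160]); T=tcp(); s=snapshot("wrist"); cv2.imwrite("pics/w5.png",s["frame"][:,:,::-1])
f=s["frame"].astype(float); m=(f[...,0]/(f[...,1]+1)>1.6)&(f[...,0]>35)
for b in blobs(m,(150,60,500,330),60): print(b,plane(*ray(s,b[0],T),45).round(1))
E
```

```text
tcp [474.8  59.1 158.8] travel [ 0.001 -0.009 -0.008] ang [ 0.  0. -0.]
((np.float64(320.0), np.float64(213.1)), [299, 200, 45, 38, 663]) [474.8  70.9  45. ]
```

View pics/w5.png

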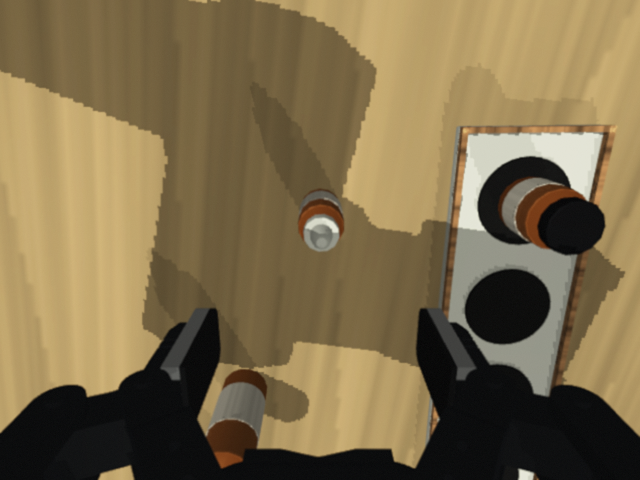

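Bottle c's tip is at (321,238), with clear space around it. d's cap is at (572,226).

```bash
python3 - <<'E'
from h import *
T=tcp(); s=snapshot("wrist")
print(plane(*ray(s,(321,238),T),80).round(1),plane(*ray(s,(320,240),T),70).round(1),plane(*ray(s,(572,226),T),73).round(1))
go([474.5,61.5,12])
E
```

```text
[475.7  66.   80. ] [475.9  61.4  70. ] [616.3  90.9  73. ]
tcp [474.6  59.1 158.5] travel [0.016 0.001 0.977] ang [ 0.  0. -0.]
```

```bash
python3 - <<'E'
from h import *
T=tcp(); s=snapshot("wrist"); c=s["frame"][180:264,279:363]
print(plane(*ray(s,(321,189),T),0).round(1)); 
print([plane(*ray(s,(321,v),T),z).round(1)[1] for v,z in ((203,50),(236,80))])
cv2.imwrite("pics/w6.png",cv2.resize(c[:,:,::-1],(588,588),interpolation=0))
E
```

```text
[474.6  77.3   0. ]
[np.float64(78.8), np.float64(67.2)]
```

View pics/w6.png

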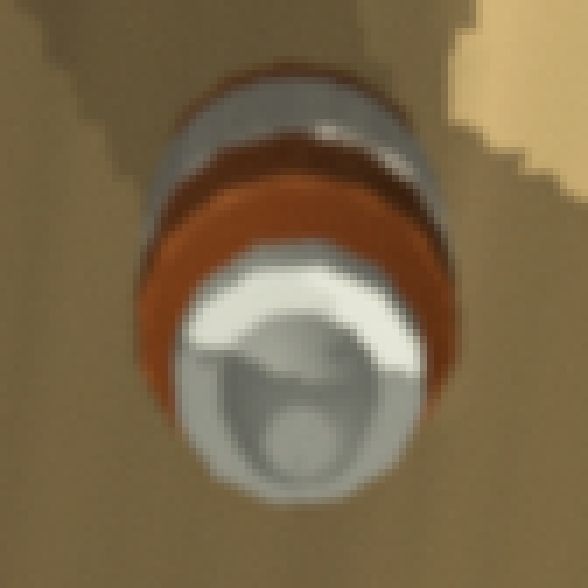

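The crop puts the tip at about (322,243). That gives c ≈ (475.3, 62.7), and the base arc agrees (77.3−15).

Request:
move_arm([
  {"travel": [0.023,0.007,0.2],"angular": [0,0,0],"grip": 0.7},
  {"travel": [0.023,0.007,0.45],"angular": [0,0,0],"grip": 0.7},
  {"travel": [0.023,0.007,0.7],"angular": [0,0,0],"grip": 0.7},
  {"travel": [0.023,0.007,0.88],"angular": [0,0,0],"grip": 0.7},
  {"travel": [0.023,0.007,0.957],"angular": [0,0,0],"grip": 0.7},
])

```text
time: 7.57
tool_pos: [472.8, 62.9, 11.4]
orientation: [-2.057, -2.369, 0.005]
ft_force: [-1.1, -0.2, -0.3]
finger_gap: 72.4
gripper_force: 0.0
```

Request:
move_arm([
  {"travel": [0,0,0],"angular": [0,0,0],"grip": 0},
  {"travel": [0,0,0],"angular": [0,0,0],"grip": -0.2},
  {"travel": [0,0,0],"angular": [0,0,0],"grip": -0.4},
  {"travel": [0,0,0],"angular": [0,0,0],"grip": -0.45},
  {"travel": [0,0,0],"angular": [0,0,0],"grip": -0.45},
])

```text
time: 7.98
tool_pos: [475.4, 62.5, 16.5]
orientation: [2.058, 2.37, 0.003]
ft_force: [-0.0, 0.9, 6.0]
finger_gap: 28.7
gripper_force: 59.1
```

Request:
move_arm([
  {"travel": [0,0,0],"angular": [0,0,0],"grip": -0.45},
  {"travel": [0,0,0],"angular": [0,0,0],"grip": -0.45},
  {"travel": [0,0,0],"angular": [0,0,0],"grip": -0.45},
])

```text
time: 8.23
tool_pos: [475.4, 62.5, 16.4]
orientation: [2.058, 2.37, 0.003]
ft_force: [0.9, 1.5, 6.8]
finger_gap: 28.3
gripper_force: 59.1
```

Request:
move_arm([
  {"travel": [0,0,-0.1],"angular": [0,0,0],"grip": -0.45},
  {"travel": [0,0,-0.3],"angular": [0,0,0],"grip": -0.45},
  {"travel": [0,0,-0.5],"angular": [0,0,0],"grip": -0.45},
  {"travel": [0,0,-0.7],"angular": [0,0,0],"grip": -0.45},
  {"travel": [0,0,-0.9],"angular": [0,0,0],"grip": -0.45},
])

```text
time: 8.65
tool_pos: [474.1, 62.7, 152.1]
orientation: [2.06, 2.372, 0.001]
ft_force: [-0.4, -0.2, -0.7]
finger_gap: 28.6
gripper_force: 59.3
```

Request:
move_arm([
  {"travel": [-0.1,0.2,0],"angular": [0,0,0],"grip": -0.45},
  {"travel": [-0.2,0.4,0],"angular": [0,0,0],"grip": -0.45},
  {"travel": [-0.32,0.62,0],"angular": [0,0,0],"grip": -0.45},
  {"travel": [-0.43,0.83,0],"angular": [0,0,0],"grip": -0.45},
  {"travel": [-0.503,0.969,0],"angular": [0,0,0],"grip": -0.45},
])

```text
time: 9.07
tool_pos: [630.9, 7.0, 150.4]
orientation: [2.06, 2.37, 0.001]
ft_force: [-1.2, 0.2, 0.7]
finger_gap: 28.4
gripper_force: 59.4
```

Request:
move_arm([
  {"travel": [0,0,0],"angular": [0,0,0],"grip": -0.45},
  {"travel": [0,0,0],"angular": [0,0,0],"grip": -0.45},
  {"travel": [0,0,0],"angular": [0,0,0],"grip": -0.45},
  {"travel": [0,0,0],"angular": [0,0,0],"grip": -0.45},
])

```text
time: 9.4
tool_pos: [628.1, 8.8, 150.6]
orientation: [-2.059, -2.372, 0.0]
ft_force: [0.2, 0.1, -0.1]
finger_gap: 28.5
gripper_force: 59.5
```

```bash
python3 - <<'E'
from h import *
o=observe();print(o["time"],o["finger_gap"],o["gripper_force"])
go([630,8.3,32]); s=snapshot("wrist"); cv2.imwrite("pics/w7.png",s["frame"][:,:,::-1])
cap(13,45,box=(200,100,440,300))
E
```

```text
9.4 28.54405950394918 59.52284038066864
tcp [628.1   8.8 150.6] travel [-0.005  0.012  0.79 ] ang [-0. -0.  0.]
((np.float64(320.0), np.float64(220.8)), [276, 178, 89, 86, 5954]) [629.9   8.7  13. ]
```

View pics/w7.png

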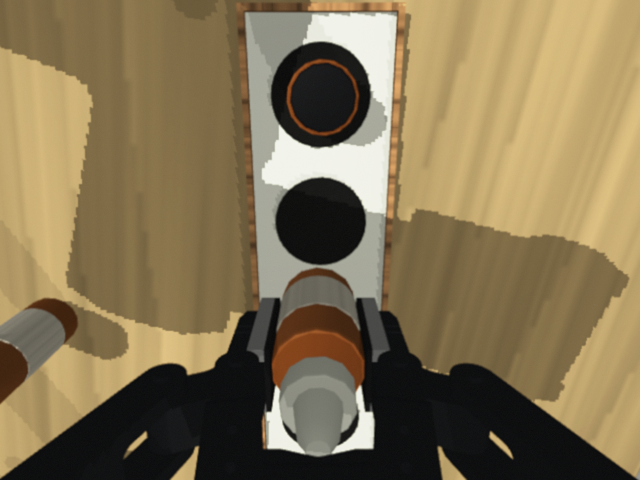

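Bottle c is held over pad_1, whose centre (320,221) gives (629.9, 8.7). Bottle d looks well centred on pad_0. Lowering c.

Request:
move_arm([
  {"travel": [-0.001,0.011,0.2],"angular": [0,0,0],"grip": -0.45},
  {"travel": [-0.001,0.011,0.4],"angular": [0,0,0],"grip": -0.45},
  {"travel": [-0.001,0.011,0.6],"angular": [0,0,0],"grip": -0.45},
  {"travel": [-0.001,0.011,0.72],"angular": [0,0,0],"grip": -0.45},
  {"travel": [-0.001,0.011,0.77],"angular": [0,0,0],"grip": -0.45},
])

```text
time: 9.92
tool_pos: [628.7, 8.8, 32.0]
orientation: [-2.057, -2.369, 0.004]
ft_force: [-0.6, -0.2, -0.3]
finger_gap: 28.7
gripper_force: 59.5
```

Request:
move_arm([
  {"travel": [0,0,0.01],"angular": [0,0,0],"grip": -0.45},
  {"travel": [0,0,0.02],"angular": [0,0,0],"grip": -0.45},
  {"travel": [0,0,0.03],"angular": [0,0,0],"grip": -0.45},
  {"travel": [0,0,0.03],"angular": [0,0,0],"grip": -0.45},
  {"travel": [0,0,0.03],"angular": [0,0,0],"grip": -0.45},
])

```text
time: 10.33
tool_pos: [630.9, 8.3, 31.2]
orientation: [2.059, 2.371, 0.001]
ft_force: [-0.7, 0.1, -1.1]
finger_gap: 28.6
gripper_force: 59.5
```

Request:
move_arm([
  {"travel": [0,0,0.005],"angular": [0,0,0],"grip": -0.45},
  {"travel": [0,0,0.01],"angular": [0,0,0],"grip": -0.45},
  {"travel": [0,0,0.01],"angular": [0,0,0],"grip": -0.45},
])

```text
time: 10.58
tool_pos: [630.8, 8.3, 29.5]
orientation: [2.059, 2.371, 0.001]
ft_force: [-0.5, 0.7, 4.9]
finger_gap: 28.8
gripper_force: 60.3
```

Request:
move_arm([
  {"travel": [0,0,0],"angular": [0,0,0],"grip": -0.1},
  {"travel": [0,0,0],"angular": [0,0,0],"grip": 0.2},
  {"travel": [0,0,0],"angular": [0,0,0],"grip": 0.5},
  {"travel": [0,0,0],"angular": [0,0,0],"grip": 0.6},
  {"travel": [0,0,0],"angular": [0,0,0],"grip": 0.6},
])

```text
time: 11.0
tool_pos: [630.5, 8.3, 28.5]
orientation: [-2.06, -2.372, 0.0]
ft_force: [0.3, 0.1, 0.1]
finger_gap: 68.3
gripper_force: 0.0
```

Request:
move_arm([
  {"travel": [0,0,-0.1],"angular": [0,0,0],"grip": 0.6},
  {"travel": [0,0,-0.3],"angular": [0,0,0],"grip": 0.6},
  {"travel": [0,0,-0.55],"angular": [0,0,0],"grip": 0.6},
  {"travel": [0,0,-0.8],"angular": [0,0,0],"grip": 0.6},
  {"travel": [0,0,-1],"angular": [0,0,0],"grip": 0.6},
])

```text
time: 11.42
tool_pos: [630.7, 8.3, 181.7]
orientation: [2.059, 2.371, 0.002]
ft_force: [0.4, -0.4, 0.8]
finger_gap: 68.5
gripper_force: 0.0
```

Request:
move_arm([
  {"travel": [-0.15,-0.14,0],"angular": [0,0,0],"grip": 1},
  {"travel": [-0.3,-0.28,0],"angular": [0,0,0],"grip": 1},
  {"travel": [-0.45,-0.42,0],"angular": [0,0,0],"grip": 1},
  {"travel": [-0.6,-0.56,0],"angular": [0,0,0],"grip": 1},
  {"travel": [-0.746,-0.699,0],"angular": [0,0,0],"grip": 1},
])

```text
time: 11.83
tool_pos: [541.3, -118.1, 178.7]
orientation: [2.06, 2.372, -0.0]
ft_force: [0.4, -0.0, 0.2]
finger_gap: 85.4
gripper_force: 0.0
```

Request:
move_arm([
  {"travel": [-0.15,-0.14,0],"angular": [0,0,0],"grip": 1},
  {"travel": [-0.3,-0.28,0],"angular": [0,0,0],"grip": 1},
  {"travel": [-0.45,-0.42,0],"angular": [0,0,0],"grip": 1},
  {"travel": [-0.6,-0.56,0],"angular": [0,0,0],"grip": 1},
  {"travel": [-0.746,-0.699,0],"angular": [0,0,0],"grip": 1},
])

```text
time: 12.25
tool_pos: [453.2, -243.7, 178.8]
orientation: [2.06, 2.372, -0.0]
ft_force: [0.1, -0.5, -0.7]
finger_gap: 85.5
gripper_force: 0.0
```

Request:
move_arm([
  {"travel": [0,0,0],"angular": [0,0,0],"grip": 1},
  {"travel": [0,0,0],"angular": [0,0,0],"grip": 1},
  {"travel": [0,0,0],"angular": [0,0,0],"grip": 1},
])

```text
time: 12.5
tool_pos: [454.4, -242.3, 178.7]
orientation: [2.06, 2.372, 0.0]
ft_force: [-1.1, 0.7, 0.4]
finger_gap: 85.2
gripper_force: 0.0
```

```bash
python3 - <<'E'
from h import *
go([455,-243,40]); s=snapshot("wrist"); cv2.imwrite("pics/w8.png",s["frame"][:,:,::-1])
cap(98,28,box=(200,100,440,330))
E
```

```text
tcp [ 454.4 -242.3  178.7] travel [-0.005  0.003  0.925] ang [ 0. -0. -0.]
((np.float64(323.6), np.float64(239.8)), [292, 207, 65, 66, 3349]) [ 457.3 -236.6   98. ]
```

View pics/w8.png

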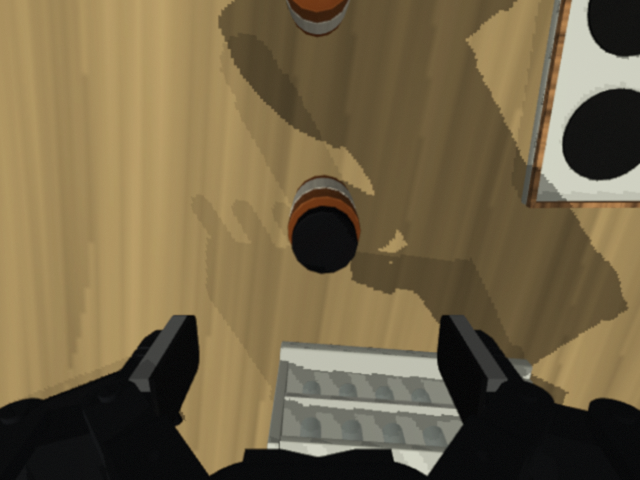

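Bottle b's cap at (324,240) gives (457.3, −236.6). The rack lies at the bottom of the view, clear of the gripper.

Request:
move_arm([
  {"travel": [0.033,0.022,0.1],"angular": [0,0,0],"grip": 1},
  {"travel": [0.033,0.022,0.4],"angular": [0,0,0],"grip": 1},
  {"travel": [0.033,0.022,0.68],"angular": [0,0,0],"grip": 1},
  {"travel": [0.033,0.022,0.88],"angular": [0,0,0],"grip": 1},
  {"travel": [0.033,0.022,0.971],"angular": [0,0,0],"grip": 1},
])

```text
time: 13.02
tool_pos: [455.5, -234.8, 28.8]
orientation: [-2.054, -2.369, 0.0]
ft_force: [-0.6, 0.1, 0.1]
finger_gap: 85.1
gripper_force: 0.0
```

Request:
move_arm([
  {"travel": [0,0,0],"angular": [0,0,0],"grip": 0.4},
  {"travel": [0,0,0],"angular": [0,0,0],"grip": 0.2},
  {"travel": [0,0,0],"angular": [0,0,0],"grip": 0},
  {"travel": [0,0,0],"angular": [0,0,0],"grip": -0.1},
  {"travel": [0,0,0],"angular": [0,0,0],"grip": -0.1},
])

```text
time: 13.43
tool_pos: [457.7, -237.7, 34.8]
orientation: [2.058, 2.37, 0.0]
ft_force: [-0.2, 2.2, 6.9]
finger_gap: 44.8
gripper_force: 60.0
```

Request:
move_arm([
  {"travel": [0,0,0],"angular": [0,0,0],"grip": -0.1},
  {"travel": [0,0,0],"angular": [0,0,0],"grip": -0.1},
  {"travel": [0,0,0],"angular": [0,0,0],"grip": -0.1},
])

```text
time: 13.68
tool_pos: [457.7, -237.6, 34.8]
orientation: [2.058, 2.37, 0.001]
ft_force: [-0.3, 2.1, 6.7]
finger_gap: 44.7
gripper_force: 60.0
```

Request:
move_arm([
  {"travel": [0,0,-0.1],"angular": [0,0,0],"grip": -0.1},
  {"travel": [0,0,-0.3],"angular": [0,0,0],"grip": -0.1},
  {"travel": [0,0,-0.5],"angular": [0,0,0],"grip": -0.1},
  {"travel": [0,0,-0.7],"angular": [0,0,0],"grip": -0.1},
  {"travel": [0,0,-0.9],"angular": [0,0,0],"grip": -0.1},
])

```text
time: 14.1
tool_pos: [456.7, -237.0, 170.3]
orientation: [2.059, 2.371, 0.0]
ft_force: [0.2, -0.1, -2.6]
finger_gap: 44.8
gripper_force: 60.6
```

Request:
move_arm([
  {"travel": [0.07,0.1,0],"angular": [0,0,0],"grip": -0.1},
  {"travel": [0.17,0.25,0],"angular": [0,0,0],"grip": -0.1},
  {"travel": [0.27,0.41,0],"angular": [0,0,0],"grip": -0.1},
  {"travel": [0.36,0.55,0],"angular": [0,0,0],"grip": -0.1},
  {"travel": [0.45,0.685,0],"angular": [0,0,0],"grip": -0.1},
])

```text
time: 14.52
tool_pos: [550.0, -155.0, 168.8]
orientation: [2.059, 2.371, 0.0]
ft_force: [0.4, 0.2, -2.0]
finger_gap: 45.0
gripper_force: 60.6
```

Request:
move_arm([
  {"travel": [0.1,0.15,0],"angular": [0,0,0],"grip": -0.1},
  {"travel": [0.2,0.3,0],"angular": [0,0,0],"grip": -0.1},
  {"travel": [0.3,0.46,0],"angular": [0,0,0],"grip": -0.1},
  {"travel": [0.39,0.6,0],"angular": [0,0,0],"grip": -0.1},
  {"travel": [0.45,0.685,0],"angular": [0,0,0],"grip": -0.1},
])

```text
time: 14.93
tool_pos: [642.7, -72.9, 168.5]
orientation: [2.058, 2.373, 0.001]
ft_force: [-0.3, -0.4, -1.6]
finger_gap: 44.8
gripper_force: 60.6
```

Request:
move_arm([
  {"travel": [0,0,0],"angular": [0,0,0],"grip": -0.1},
  {"travel": [0,0,0],"angular": [0,0,0],"grip": -0.1},
  {"travel": [0,0,0],"angular": [0,0,0],"grip": -0.1},
  {"travel": [0,0,0],"angular": [0,0,0],"grip": -0.1},
])

```text
time: 15.27
tool_pos: [640.8, -75.6, 168.4]
orientation: [2.061, 2.371, -0.0]
ft_force: [-0.2, -0.6, -2.0]
finger_gap: 45.0
gripper_force: 60.7
```

```bash
python3 - <<'E'
from h import *
o=observe();print(o["time"],o["finger_gap"],o["gripper_force"])
go([641.8,-74.5,52]); s=snapshot("wrist"); cv2.imwrite("pics/w9.png",s["frame"][:,:,::-1])
cap(13,45,box=(200,100,440,300))
E
```

```text
15.2667 44.99577943431965 60.71778059005737
tcp [640.8 -75.6 168.4] travel [0.006 0.008 0.776] ang [ 0.  0. -0.]
((np.float64(319.1), np.float64(209.2)), [278, 172, 83, 75, 4909]) [641.5 -72.   13. ]
```

View pics/w9.png

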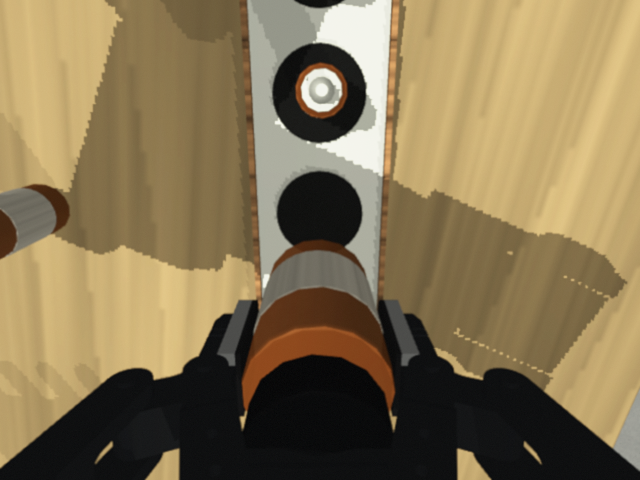

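Bottle c stands centred on pad_1. Pad_2 is partly hidden, which biases its centroid, but it agrees with (641.8, −74.5). Lowering b.

Request:
move_arm([
  {"travel": [0.005,0.008,0.2],"angular": [0,0,0],"grip": -0.1},
  {"travel": [0.005,0.008,0.4],"angular": [0,0,0],"grip": -0.1},
  {"travel": [0.005,0.008,0.6],"angular": [0,0,0],"grip": -0.1},
  {"travel": [0.005,0.008,0.71],"angular": [0,0,0],"grip": -0.1},
  {"travel": [0.005,0.008,0.76],"angular": [0,0,0],"grip": -0.1},
])

```text
time: 15.78
tool_pos: [640.9, -74.0, 51.2]
orientation: [-2.058, -2.368, 0.003]
ft_force: [-0.5, -0.7, -1.7]
finger_gap: 45.1
gripper_force: 60.8
```

Request:
move_arm([
  {"travel": [0,0,0.01],"angular": [0,0,0],"grip": -0.1},
  {"travel": [0,0,0.02],"angular": [0,0,0],"grip": -0.1},
  {"travel": [0,0,0.03],"angular": [0,0,0],"grip": -0.1},
  {"travel": [0,0,0.03],"angular": [0,0,0],"grip": -0.1},
  {"travel": [0,0,0.03],"angular": [0,0,0],"grip": -0.1},
])

```text
time: 16.2
tool_pos: [642.8, -74.0, 50.5]
orientation: [2.059, 2.371, 0.001]
ft_force: [0.5, -0.7, -2.0]
finger_gap: 45.0
gripper_force: 60.8
```

Request:
move_arm([
  {"travel": [0,0,0.005],"angular": [0,0,0],"grip": -0.1},
  {"travel": [0,0,0.01],"angular": [0,0,0],"grip": -0.1},
  {"travel": [0,0,0.01],"angular": [0,0,0],"grip": -0.1},
])

```text
time: 16.45
tool_pos: [642.4, -73.9, 48.0]
orientation: [2.06, 2.372, 0.0]
ft_force: [-0.3, 0.1, -2.8]
finger_gap: 44.5
gripper_force: 60.8
```

Not yet in contact, so I'll lower one more millimetre.

Request:
move_arm([
  {"travel": [0,0,0.004],"angular": [0,0,0],"grip": -0.1},
  {"travel": [0,0,0.007],"angular": [0,0,0],"grip": -0.1},
  {"travel": [0,0,0.007],"angular": [0,0,0],"grip": -0.1},
])

```text
time: 16.7
tool_pos: [642.5, -73.9, 47.9]
orientation: [2.06, 2.372, -0.0]
ft_force: [-2.9, 0.8, 5.3]
finger_gap: 45.3
gripper_force: 61.0
```

Request:
move_arm([
  {"travel": [0,0,0],"angular": [0,0,0],"grip": 0.2},
  {"travel": [0,0,0],"angular": [0,0,0],"grip": 0.5},
  {"travel": [0,0,0],"angular": [0,0,0],"grip": 0.8},
  {"travel": [0,0,0],"angular": [0,0,0],"grip": 0.8},
  {"travel": [0,0,0],"angular": [0,0,0],"grip": 0.8},
])

```text
time: 17.12
tool_pos: [642.4, -73.9, 46.9]
orientation: [2.06, 2.372, 0.0]
ft_force: [-0.1, 1.1, -0.8]
finger_gap: 76.9
gripper_force: 0.0
```

Request:
move_arm([
  {"travel": [0,0,-0.1],"angular": [0,0,0],"grip": 0.8},
  {"travel": [0,0,-0.3],"angular": [0,0,0],"grip": 0.8},
  {"travel": [0,0,-0.55],"angular": [0,0,0],"grip": 0.8},
  {"travel": [0,0,-0.8],"angular": [0,0,0],"grip": 0.8},
  {"travel": [0,0,-1],"angular": [0,0,0],"grip": 0.8},
])

```text
time: 17.53
tool_pos: [642.7, -73.9, 200.1]
orientation: [2.058, 2.37, 0.002]
ft_force: [0.7, -0.1, 0.8]
finger_gap: 77.1
gripper_force: 0.0
```

Request:
move_arm([
  {"travel": [0.001,-0.12,0],"angular": [0,0,0],"grip": 0.8},
  {"travel": [0.002,-0.26,0],"angular": [0,0,0],"grip": 0.8},
  {"travel": [0.003,-0.4,0],"angular": [0,0,0],"grip": 0.8},
  {"travel": [0.004,-0.55,0],"angular": [0,0,0],"grip": 0.8},
  {"travel": [0.004,-0.693,0],"angular": [0,0,0],"grip": 0.8},
])

```text
time: 17.95
tool_pos: [538.2, -87.9, 196.9]
orientation: [2.06, 2.372, -0.0]
ft_force: [-0.1, 0.4, 0.6]
finger_gap: 76.9
gripper_force: 0.0
```

Request:
move_arm([
  {"travel": [0.001,-0.15,0],"angular": [0,0,0],"grip": 0.8},
  {"travel": [0.002,-0.3,0],"angular": [0,0,0],"grip": 0.8},
  {"travel": [0.003,-0.45,0],"angular": [0,0,0],"grip": 0.8},
  {"travel": [0.004,-0.6,0],"angular": [0,0,0],"grip": 0.8},
  {"travel": [0.004,-0.693,0],"angular": [0,0,0],"grip": 0.8},
])

```text
time: 18.37
tool_pos: [434.7, -101.8, 197.0]
orientation: [-2.06, -2.372, 0.0]
ft_force: [0.6, -0.0, 0.2]
finger_gap: 76.8
gripper_force: 0.0
```

Request:
move_arm([
  {"travel": [0,0,0],"angular": [0,0,0],"grip": 0.8},
  {"travel": [0,0,0],"angular": [0,0,0],"grip": 0.8},
  {"travel": [0,0,0],"angular": [0,0,0],"grip": 0.8},
])

```text
time: 18.62
tool_pos: [437.1, -101.9, 197.1]
orientation: [2.06, 2.371, 0.0]
ft_force: [-0.9, -0.3, -0.2]
finger_gap: 77.2
gripper_force: 0.0
```

```bash
python3 - <<'E'
from h import *
go([436,-102,55]); s=snapshot("wrist"); cv2.imwrite("pics/w10.png",s["frame"][:,:,::-1])
E
```

```text
tcp [ 437.1 -101.9  197.1] travel [ 0.001 -0.008  0.947] ang [ 0.  0. -0.]
```

View pics/w10.png

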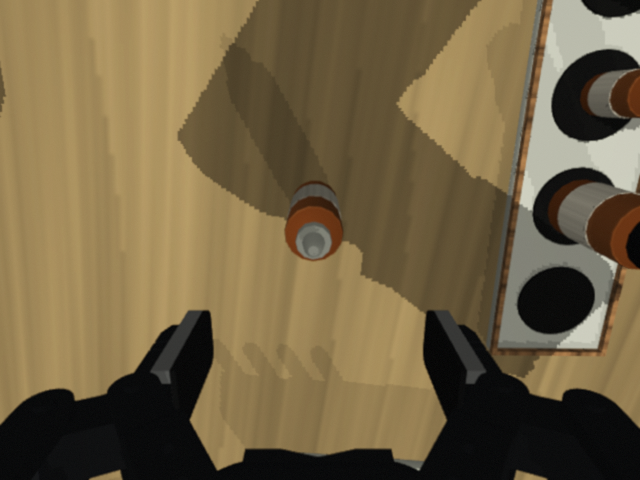

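Bottle a's tip is at about (314,250) and pad_3 at (556,300). Bottle b stands on pad_2.

```bash
python3 - <<'E'
from h import *
T=tcp(); s=snapshot("wrist")
for uv,z in (((314,250),118),((315,181),0),((556,300),13)): print(plane(*ray(s,uv,T),z).round(1))
go([435.5,-102,55])
E
```

```text
[ 435.3 -102.7  118. ]
[432.7 -85.6   0. ]
[ 653. -157.   13.]
tcp [ 437.1 -101.8  196.9] travel [-0.    -0.011  0.946] ang [ 0. -0.  0.]
```

Request:
move_arm([
  {"travel": [-0.008,-0.015,0.1],"angular": [0,0,0],"grip": 0.8},
  {"travel": [-0.008,-0.015,0.4],"angular": [0,0,0],"grip": 0.8},
  {"travel": [-0.008,-0.015,0.68],"angular": [0,0,0],"grip": 0.8},
  {"travel": [-0.008,-0.015,0.88],"angular": [0,0,0],"grip": 0.8},
  {"travel": [-0.008,-0.015,0.98],"angular": [0,0,0],"grip": 0.8},
])

```text
time: 19.13
tool_pos: [432.9, -102.2, 46.0]
orientation: [-2.056, -2.368, 0.002]
ft_force: [0.1, 0.3, -0.4]
finger_gap: 76.6
gripper_force: 0.0
```

Request:
move_arm([
  {"travel": [0,0,0],"angular": [0,0,0],"grip": 0.2},
  {"travel": [0,0,0],"angular": [0,0,0],"grip": 0},
  {"travel": [0,0,0],"angular": [0,0,0],"grip": -0.2},
  {"travel": [0,0,0],"angular": [0,0,0],"grip": -0.25},
  {"travel": [0,0,0],"angular": [0,0,0],"grip": -0.25},
])

```text
time: 19.55
tool_pos: [435.3, -103.7, 51.3]
orientation: [2.058, 2.37, 0.001]
ft_force: [0.4, 1.2, 6.3]
finger_gap: 36.9
gripper_force: 60.0
```

Request:
move_arm([
  {"travel": [0,0,0],"angular": [0,0,0],"grip": -0.25},
  {"travel": [0,0,0],"angular": [0,0,0],"grip": -0.25},
  {"travel": [0,0,0],"angular": [0,0,0],"grip": -0.25},
])

```text
time: 19.8
tool_pos: [435.3, -103.8, 51.3]
orientation: [2.058, 2.369, 0.001]
ft_force: [-0.1, 0.5, 6.1]
finger_gap: 37.0
gripper_force: 60.1
```

Request:
move_arm([
  {"travel": [0,0,-0.1],"angular": [0,0,0],"grip": -0.25},
  {"travel": [0,0,-0.3],"angular": [0,0,0],"grip": -0.25},
  {"travel": [0,0,-0.5],"angular": [0,0,0],"grip": -0.25},
  {"travel": [0,0,-0.7],"angular": [0,0,0],"grip": -0.25},
  {"travel": [0,0,-0.8],"angular": [0,0,0],"grip": -0.25},
])

```text
time: 20.22
tool_pos: [435.2, -103.7, 173.8]
orientation: [2.056, 2.368, 0.002]
ft_force: [0.6, 0.3, -1.0]
finger_gap: 36.9
gripper_force: 60.3
```

Request:
move_arm([
  {"travel": [-0.04,0.1,0],"angular": [0,0,0],"grip": -0.25},
  {"travel": [-0.1,0.25,0],"angular": [0,0,0],"grip": -0.25},
  {"travel": [-0.16,0.4,0],"angular": [0,0,0],"grip": -0.25},
  {"travel": [-0.22,0.55,0],"angular": [0,0,0],"grip": -0.25},
  {"travel": [-0.28,0.695,0],"angular": [0,0,0],"grip": -0.25},
])

```text
time: 20.63
tool_pos: [544.5, -130.5, 170.5]
orientation: [2.06, 2.371, 0.0]
ft_force: [0.2, 0.3, -0.7]
finger_gap: 37.1
gripper_force: 60.3
```

Request:
move_arm([
  {"travel": [-0.06,0.15,0],"angular": [0,0,0],"grip": -0.25},
  {"travel": [-0.12,0.3,0],"angular": [0,0,0],"grip": -0.25},
  {"travel": [-0.18,0.45,0],"angular": [0,0,0],"grip": -0.25},
  {"travel": [-0.24,0.6,0],"angular": [0,0,0],"grip": -0.25},
  {"travel": [-0.28,0.695,0],"angular": [0,0,0],"grip": -0.25},
])

```text
time: 21.05
tool_pos: [654.0, -157.6, 170.0]
orientation: [2.06, 2.372, 0.0]
ft_force: [-1.3, -0.7, -0.2]
finger_gap: 36.9
gripper_force: 60.4
```

Request:
move_arm([
  {"travel": [0,0,0],"angular": [0,0,0],"grip": -0.25},
  {"travel": [0,0,0],"angular": [0,0,0],"grip": -0.25},
  {"travel": [0,0,0],"angular": [0,0,0],"grip": -0.25},
  {"travel": [0,0,0],"angular": [0,0,0],"grip": -0.25},
])

```text
time: 21.38
tool_pos: [651.9, -157.1, 170.4]
orientation: [-2.06, -2.372, 0.0]
ft_force: [-0.3, -0.0, -1.6]
finger_gap: 36.9
gripper_force: 60.6
```

```bash
python3 - <<'E'
from h import *
o=observe();print(o["time"],o["finger_gap"],o["gripper_force"],o["q"].round(2))
go([653.5,-157.4,69]); s=snapshot("wrist"); cv2.imwrite("pics/w11.png",s["frame"][:,:,::-1])
cap(13,45,box=(200,100,440,300))
E
```

```text
21.3833 36.87702916845548 60.56684732437134 [-0.41  0.69  1.08  0.    1.38 -0.55]
tcp [ 651.9 -157.1  170.4] travel [-0.004  0.01   0.676] ang [-0. -0. -0.]
((np.float64(291.4), np.float64(109.8)), [274, 51, 67, 93, 380]) [623.8 -86.7  13. ]
((np.float64(319.9), np.float64(208.3)), [278, 174, 84, 72, 4451]) [ 653.2 -153.2   13. ]
```

View pics/w11.png

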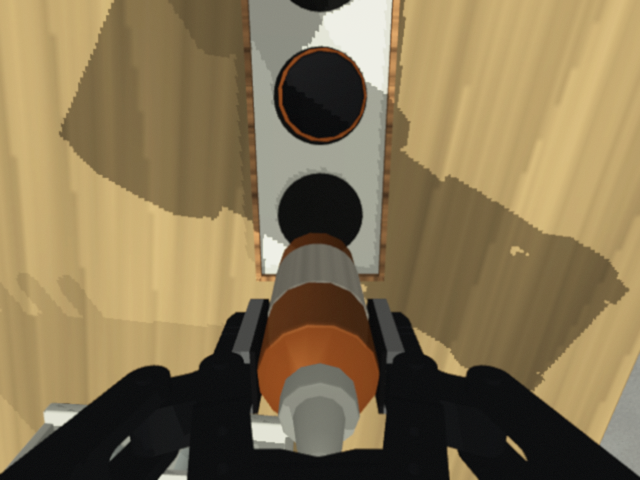

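Bottle a is over pad_3 (pad visible at x 278–362, top edge at row 174), matching the estimate. Lowering.

Request:
move_arm([
  {"travel": [-0.003,0.01,0.2],"angular": [0,0,0],"grip": -0.25},
  {"travel": [-0.003,0.01,0.4],"angular": [0,0,0],"grip": -0.25},
  {"travel": [-0.003,0.01,0.54],"angular": [0,0,0],"grip": -0.25},
  {"travel": [-0.003,0.01,0.62],"angular": [0,0,0],"grip": -0.25},
  {"travel": [-0.003,0.01,0.66],"angular": [0,0,0],"grip": -0.25},
])

```text
time: 21.9
tool_pos: [653.4, -157.3, 69.5]
orientation: [-2.059, -2.37, 0.001]
ft_force: [-0.1, 0.2, -1.2]
finger_gap: 37.0
gripper_force: 60.6
```

Request:
move_arm([
  {"travel": [0,0,0.01],"angular": [0,0,0],"grip": -0.25},
  {"travel": [0,0,0.02],"angular": [0,0,0],"grip": -0.25},
  {"travel": [0,0,0.03],"angular": [0,0,0],"grip": -0.25},
  {"travel": [0,0,0.03],"angular": [0,0,0],"grip": -0.25},
  {"travel": [0,0,0.03],"angular": [0,0,0],"grip": -0.25},
])

```text
time: 22.32
tool_pos: [654.4, -157.6, 67.3]
orientation: [2.059, 2.371, 0.001]
ft_force: [-0.0, -0.1, -1.1]
finger_gap: 36.9
gripper_force: 60.6
```

Request:
move_arm([
  {"travel": [0,0,0.005],"angular": [0,0,0],"grip": -0.25},
  {"travel": [0,0,0.01],"angular": [0,0,0],"grip": -0.25},
  {"travel": [0,0,0.01],"angular": [0,0,0],"grip": -0.25},
])

```text
time: 22.57
tool_pos: [654.1, -157.5, 64.9]
orientation: [-2.06, -2.372, 0.0]
ft_force: [0.0, 1.0, -1.5]
finger_gap: 36.6
gripper_force: 60.6
```

Request:
move_arm([
  {"travel": [0,0,0.004],"angular": [0,0,0],"grip": -0.25},
  {"travel": [0,0,0.008],"angular": [0,0,0],"grip": -0.25},
  {"travel": [0,0,0.008],"angular": [0,0,0],"grip": -0.25},
])

```text
time: 22.82
tool_pos: [654.2, -157.6, 64.4]
orientation: [2.06, 2.372, 0.0]
ft_force: [-2.6, 1.0, 4.8]
finger_gap: 36.7
gripper_force: 61.0
```

Contact made. I'll release, rise and back off toward the robot.

Request:
move_arm([
  {"travel": [0,0,0],"angular": [0,0,0],"grip": 0.1},
  {"travel": [0,0,0],"angular": [0,0,0],"grip": 0.4},
  {"travel": [0,0,0],"angular": [0,0,0],"grip": 0.7},
  {"travel": [0,0,0],"angular": [0,0,0],"grip": 0.7},
  {"travel": [0,0,0],"angular": [0,0,0],"grip": 0.7},
])

```text
time: 23.23
tool_pos: [654.1, -157.5, 63.6]
orientation: [-2.06, -2.372, -0.0]
ft_force: [0.2, 0.4, -0.9]
finger_gap: 72.4
gripper_force: 0.0
```

Request:
move_arm([
  {"travel": [0,0,-0.1],"angular": [0,0,0],"grip": 0.7},
  {"travel": [0,0,-0.3],"angular": [0,0,0],"grip": 0.7},
  {"travel": [0,0,-0.55],"angular": [0,0,0],"grip": 0.7},
  {"travel": [0,0,-0.8],"angular": [0,0,0],"grip": 0.7},
  {"travel": [0,0,-1],"angular": [0,0,0],"grip": 0.7},
])

```text
time: 23.65
tool_pos: [654.3, -157.6, 216.9]
orientation: [2.058, 2.37, 0.001]
ft_force: [0.5, -0.4, 0.2]
finger_gap: 72.6
gripper_force: 0.0
```

Request:
move_arm([
  {"travel": [0,-0.2,0],"angular": [0,0,0],"grip": 0.7},
  {"travel": [0,-0.45,0],"angular": [0,0,0],"grip": 0.7},
  {"travel": [0,-0.7,0],"angular": [0,0,0],"grip": 0.7},
  {"travel": [0,-1,0],"angular": [0,0,0],"grip": 0.7},
  {"travel": [0,-1,0],"angular": [0,0,0],"grip": 0.7},
])

```text
time: 24.07
tool_pos: [500.0, -178.0, 212.8]
orientation: [-2.059, -2.366, 0.003]
ft_force: [-0.8, -0.1, 0.1]
finger_gap: 72.8
gripper_force: 0.0
```

Request:
move_arm([
  {"travel": [0,0,0],"angular": [0,0,0],"grip": 0.7},
  {"travel": [0,0,0],"angular": [0,0,0],"grip": 0.7},
  {"travel": [0,0,0],"angular": [0,0,0],"grip": 0.7},
])

```text
time: 24.32
tool_pos: [506.7, -178.7, 214.0]
orientation: [2.059, 2.372, 0.001]
ft_force: [-0.2, -0.5, -1.0]
finger_gap: 72.8
gripper_force: 0.0
```

```bash
python3 - <<'E'
from h import *
s=snapshot("scene"); c=s["frame"][130:350,90:530]; cv2.imwrite("pics/end.png",cv2.resize(c[:,:,::-1],(792,396)))
E
```

```text
(no output)
```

View pics/end.png

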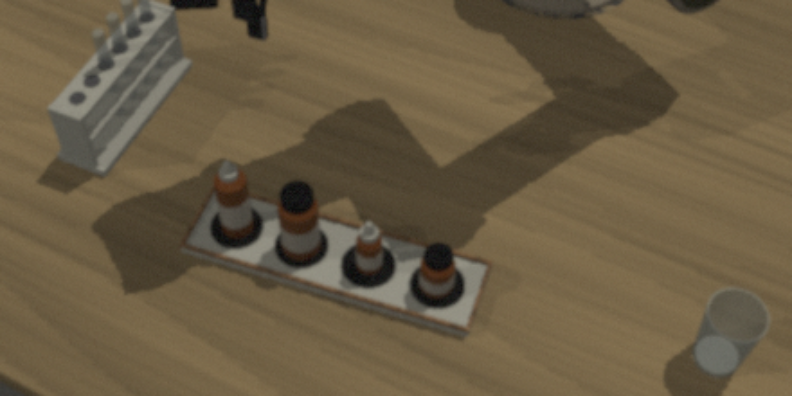

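All four bottles stand centred on their pads, from tallest by the rack to shortest by the beaker. The rack and beaker look untouched.

```bash
python3 -c "
from rig import *
print(hand_in())"
```

```text
the job is handed in; nothing more can be done
None
```

I placed all four bottles upright on their pads, tallest by the rack to shortest by the beaker, left the rack and beaker where they were, and handed the job in at about 24 s; no verdict was returned.

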